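# Find the high side of a plaster model with a plunger gauge

### The job

The plaster model on the turntable sits off-centre and its high side carries a red wax stripe. First push the dial gauge along its slide, fully up to its stop, so that its sprung plunger bears on the model's rim; then turn the turntable by its black post until the red stripe stands squarely at the plunger, the gauge's highest reading, and let go. The blue dot is not the high side, and the spare model, the wax tin and the dropper bottle stay undisturbed where they are.

Things in the scene. Friction and masses are not known exactly. Their poses are not given: they have to be found in the camera images.
- fixture: Truing fixture, screwed down: grey base plate 180 x 340 x 14 mm with a turntable and a dial gauge on a slide. Origin on the bench, z up. In its frame the turntable's upright axis is at x = 0, y = -85 mm. The gauge's slide and plunger lie along x = 0, on the +y side of the turntable; the gauge moves towards -y to meet the model.
- gauge_post (a point): Black upright post, 16 mm thick, at the tail of the blue gauge carriage; point on its axis 94 mm above the bench (top 110, foot 41 mm). The dial, 56 mm wide, 58 mm high, is 50 mm ahead of it (fixture -y). In the fixture frame it starts at y = 115 to 127 mm, x = 0, and is at y = 82 mm when fully home at the stop. About 4 N of friction; stays where left.
- plunger (a joint): How far the gauge's sprung plunger (brass ball tip, 12 mm) is pushed in, in m: 0 free, at most 0.022. With the carriage home it reads about 0.005 on the model's low side, 0.017 on its high side; its spring pushes with under 2 N. The red needle on the dial turns clockwise with it, a full turn for 24 mm.
- turn_post (a point): Black upright post, 16 mm thick, on the dark steel turntable (156 mm across, top at 28 mm), 66 mm from its axis, opposite the red stripe; point on its axis 94 mm above the bench (top 110 mm). Turns with about 1 N, stays where left. Starts 40 to 115 degrees counter-clockwise (from above) of its final place, on the fixture's +x side, and ends on its -y side. Stops at 137 degrees either way.
- high_spot (a point): Red wax stripe, 18 mm wide and 22 mm long, on the top edge of the round white plaster model (100 mm across, mounted 6 mm off-centre; teeth reach 67 mm above the bench). It marks the side that stands out farthest. Point in the middle of the stripe, 55 mm above the bench, 45 mm from the turntable's axis. The blue dot elsewhere on the model is only a mounting mark.
- spare_model: Bystander: a loose plaster model, 84 mm across, 41 mm high, with cream teeth and a blue dot. Origin at the centre of its underside.
- wax_tin: Bystander: a round steel tin with a green lid, 76 mm across, 36 mm high. Origin at the centre of its underside.
- dropper_bottle: Bystander: an amber glass bottle with black dropper cap, 42 mm across, 98 mm high. Origin at the centre of its underside.

How it is judged (in metres and radians):
On the way, in this order (a step that is already met when the one before it is completed fails the run):
1. the gauge is pushed home and its plunger bears on the model, the red stripe still away from it (y of gauge_post in the frame of fixture below 0.088 m and value of joint plunger above 0.0015 m), for 0.2 s.
2. the turntable is turned until the red stripe is at the pressed plunger (y of gauge_post in the frame of fixture below 0.088 m and value of joint plunger above 0.009 m and x of high_spot in the frame of fixture between -0.0125 and 0.0125 m and y of high_spot in the frame of fixture above -0.085 m), for 0.2 s.
At the end, for the whole second after the job is handed in: The gauge carriage is home (its post within 6 mm of the stop position), the plunger is pushed in by more than 9 mm, and the middle of the red stripe is within 12.5 mm (about 16 degrees) of the plunger's line, on the plunger's side; all stays so when let go (all of step 2); the robot touches nothing.
It fails at once if the spare model is moved more than 30 mm or tipped over (distance of spare_model from where it was at the start of the episode above 0.03 m or angle between spare_model's own z axis and vertical above 0.5 rad).
It fails at once if the wax tin is moved more than 30 mm or tipped over (distance of wax_tin from where it was at the start of the episode above 0.03 m or angle between wax_tin's own z axis and vertical above 0.5 rad).
It fails at once if the dropper bottle is moved more than 30 mm or tipped over (distance of dropper_bottle from where it was at the start of the episode above 0.03 m or angle between dropper_bottle's own z axis and vertical above 0.5 rad).
It also fails if it takes over 48 s, if anything falls off the work surface, if the arm or the gripper's body presses on something with over 40 N, if the wrist force passes 120 N, or if a joint passes its speed limit or range.

### The arm

A 6-joint arm with a two-finger parallel gripper is mounted at the origin on the work surface. World frame = base frame: x ahead of the robot, y to its left, z up, the work surface at z = 0. Lengths are in mm, angles in rad, forces in N, time in s.
With the tool pointing down it reaches from about 350 to 1000 mm from the base axis. Payload 7.1 kg.
Tool frame: the origin (TCP) lies at the very end of the fingers, on their centre line; the grasp point (between the pads) lies r.grasp_offset behind it (r.grasp_offset is the distance from the TCP to the grasp point, in mm); z points along the fingers, y is the direction in which the jaws open and shut (so a half turn about z gives the same grasp; the last joint's range is limited). The gripper opens to 85 mm and grips with 20 to 120 N. Pads are 22 mm wide; open, the fingers measure 114 mm over their backs; the gripper's body (76 mm by 85 mm) begins 54 mm behind the grasp point. The pads swing forward as they close: fully open they stand 13 mm farther back than shut.
Start: joints at [-0.019, 0.423, 1.63, -0, 1.089, -0.019], TCP at [624.984, 0.026, 231.319] pointing down, gripper open.
Joint ranges: [-3, 3], [-0.9, 2.11], [0.09, 2.58], [-1.31, 4.45], [0.11, 2.69], [-2.54, 2.54]. Speed limits (rad/s): [2.39, 2.39, 3.01, 3.14, 3.14, 3.14].

### API

Orientations are given as [roll, pitch, yaw] about the fixed x, y, z axes, in that order (R = Rz(yaw) Ry(pitch) Rx(roll)).
In Python, from plant import r, viewer, ticket gives the robot as it stands.
- The arm moves only by the tool jog_arm, never from a script. Its argument "plan" is a list of rows, each a list of 2 entries, a list of its own where there are three numbers: the shift along the tool's x, y, z scaled (see below), then the turn, a rotation vector about the tool's x, y, z scaled (see below). A call has exactly 5 rows; each row is the pose to reach, as a shift and turn from the pose commanded when the call began, along the tool's axes at that moment, turning the shorter way round; what a row does not reach only later rows make up. The controller multiplies each number of a shift by 250 mm and each number of a turn by 180 degrees. A row lasts 1/12 s, in which the tool goes at most 41.7 mm and 7.16 degrees, less where a joint would pass 70% of its speed; a pose out of reach is approached as far as the arm can. A call with a number of a shift or a turn outside -1 to 1 is refused whole. A call with a gripper value outside its range is refused whole. "claw" is the finger opening in mm, from 0 to 85.4, set as the call begins (left out, the last holds). The fingers move at their own pace and stop on an object; the grip force is fixed at half the most. Time passes only in rows, so rows that repeat a pose let the fingers close, or fill a call up. It gives the time, the measured TCP pose, the force and the opening at its end, in the units of the state.
- r.sense(): the state, without advancing time (a new reading comes with each control period).
- viewer.grab_frame(name): name is "scene" or "side" or "wrist"; returns a dict with "image" (420x560x3 uint8, red, green, blue), "fx", "fy", "cx", "cy" (pixels), "R" (3x3) and "t" (3): a world point X has camera coordinates R X + t. Camera axes: x right, y down, z forward; pixel columns grow to the right and rows downward; lengths in mm; the calibration is good to about 2 mm. A picture is of the moment at which its call begins. There is no depth.
- ticket.hand_in(): hands the job in, once; it reports no verdict.
Trained networks look in the newest picture that a camera, given by its name, has taken for a name from the list of things; names that differ only in an ending like _2 or _b are one class to them, and where a whole thing is asked for, a point or a joint stands for the part that bears it (a point fixed in the world has none). Each returns a list of dicts, best first, with "conf" (0 to 1); they miss things now and then, are a little off and sometimes report something else, mostly with a low value. They report only what shows in the picture. A call takes as long as a camera call.
- viewer.regions_of(camera, query): "region" (420x560 bool, what is visible of it) and "rect" ([left, top, width, height] in pixels, round what is visible of it).
The state is a dict: "t": time; "qpos": joint angles; "joint_velocities": joint speeds; "joint_torque": joint torques, N m; "position": TCP position; "eef_rot": TCP orientation; "force": force on the tool from outside, world axes, zero at the start; "moment": the same for the moment, N m; "finger_gap": finger opening in mm.
Only numpy, scipy, OpenCV 4.12 (cv2) and the standard library are available. Lean on these libraries where they do the work, as an engineer would, in place of code of your own. Each camera call takes 0.05 s, during which the arm holds its last target.

## Working session

There is one attempt and no reset: what is moved stays moved. The work goes in short steps, Python scripts to look and compute and a tool call to move; the robot and the scene stay as the last step left them, time stands still between calls to the robot, and variables do not carry over. Pictures are saved under pics/ and viewed, and the job is handed in when it is done.

Besides the shell and the picture viewer there is one more tool, called after "Call:" by a JSON object that holds its "name" and its "arguments". jog_arm: Moves the arm, as the interface text tells. Its arguments: {"type":"object","properties":{"plan":{"type":"array"},"claw":{"type":"number"}},"required":["plan"]}

```bash
mkdir -p pics; ls; python3 - <<'E'
from plant import r,viewer,ticket
import cv2,json,numpy as np
print(r.sense(), r.grasp_offset)
for c in ["scene","side","wrist"]:
    f=viewer.grab_frame(c); cv2.imwrite(f"pics/{c}0.png",f["image"][:,:,::-1])
    print(c,f["fx"],f["fy"],f["cx"],f["cy"],np.round(f["R"],4).tolist(),np.round(f["t"],1).tolist())
    for q in ["fixture","gauge_post","turn_post","high_spot","spare_model","wax_tin","dropper_bottle"]:
        print(q,[(round(d["conf"],2),d["rect"],np.round(np.argwhere(d["region"]).mean(0)[::-1],1).tolist()) for d in viewer.regions_of(c,q)[:2]])
E
```

```text
pics
{'t': 0.0, 'qpos': array([-1.89780960e-02,  4.23868039e-01,  1.63070867e+00,  2.16952442e-05,
        1.08858891e+00, -1.89940535e-02]), 'joint_velocities': array([ 1.04698042e-03,  2.00075961e-03,  3.16816016e-05,  7.43438245e-05,
        7.25704297e-04, -2.14736290e-05]), 'joint_torque': array([ 6.87376578e-04, -5.57382560e+01, -2.81743366e+01,  7.52266601e-05,
        7.21184188e-03,  1.02962622e-05]), 'position': array([6.24443803e+02, 5.57525875e-02, 2.30521373e+02]), 'eef_rot': array([-3.14002034e+00, -4.90771700e-05,  1.57080217e+00]), 'force': array([ 0.32154065, -0.35442231, -0.02075386]), 'moment': array([-0.0202844 , -0.0126303 ,  0.06042055]), 'finger_gap': 85.56096903189649} 18.700000000000003
scene 402.87718399736445 402.87718399736445 282.0343404268235 207.31205117086336 [[0.3231, 0.9463, -0.0102], [0.681, -0.24, -0.6919], [-0.6572, 0.2166, -0.722]] [-283.8, -349.1, 1197.9]
fixture [(0.74, [178.8, 154.1, 167.4, 87.9], [256.5, 201.4])]
gauge_post [(0.76, [254.9, 155.4, 70.2, 45.7], [298.9, 183.7])]
turn_post [(0.74, [256.2, 184.1, 16.5, 5.1], [264.4, 186.5]), (0.55
[... 1127 characters left out ...]
8], [244.7, 153.6]), (0.55, [169.9, 237.8, 99.2, 93.7], [221.4, 284.9])]
wrist 365.5844147552175 365.5844147552175 277.47761947621643 212.93362155798064 [[1.0, 0.0002, 0.0006], [0.0001, -0.9633, 0.2685], [0.0006, -0.2685, -0.9633]] [-624.1, -34.6, 377.1]
fixture [(0.74, [56.8, 0.0, 222.2, 283.8], [162.1, 130.3]), (0.47, [65.0, 110.8, 164.8, 159.0], [148.3, 189.0])]
gauge_post [(0.8, [123.2, 2.8, 80.4, 112.8], [162.3, 36.1])]
turn_post [(0.72, [65.9, 111.7, 165.3, 159.2], [148.3, 189.2])]
high_spot [(0.62, [67.9, 111.3, 164.1, 156.1], [148.5, 189.0])]
spare_model [(0.72, [296.5, 22.1, 105.4, 102.9], [347.6, 77.7])]
wax_tin [(0.83, [264.0, 207.8, 76.1, 80.9], [303.1, 249.1])]
dropper_bottle []
```

```bash
python3 - <<'E'
import cv2
a=cv2.imread("pics/scene0.png")[140:300,160:420]; cv2.imwrite("pics/scene0c.png",cv2.resize(a,None,fx=3,fy=3,interpolation=2))
a=cv2.imread("pics/side0.png")[120:340,150:370]; cv2.imwrite("pics/side0c.png",cv2.resize(a,None,fx=2.7,fy=2.7,interpolation=2))
E
```

```text
(no output)
```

View pics/scene0c.png

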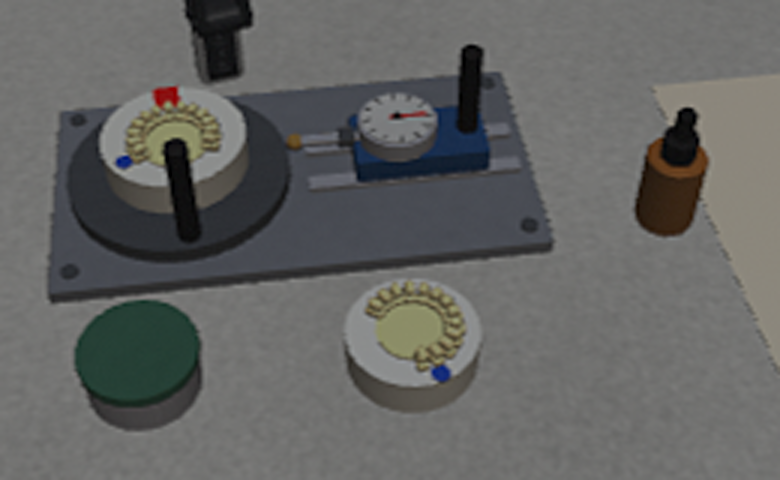

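View pics/side0c.png

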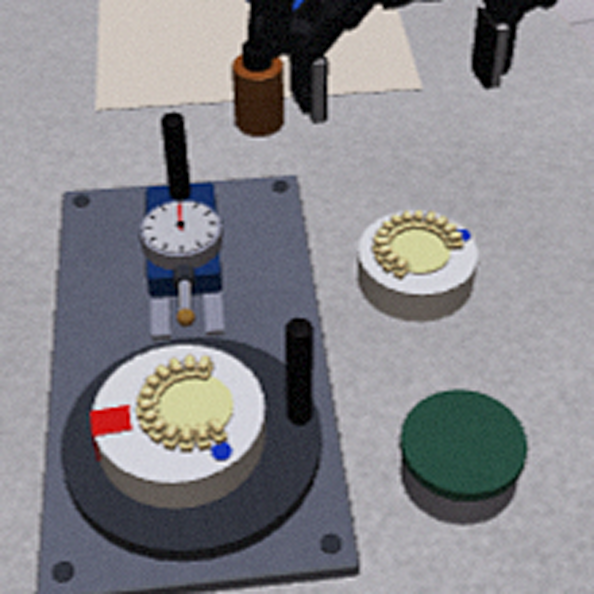

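View pics/wrist0.png

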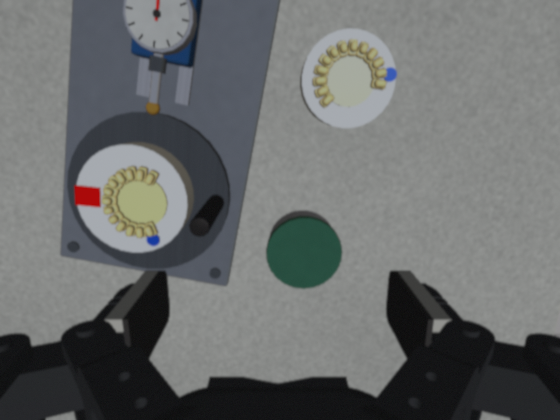

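The scene view shows the fixture with the turntable on the left, the turn post top at about pixel (219,188), the gauge post top at about (317,157) and the red stripe on the far side. The side and wrist views agree: the posts are on the fixture's +x and +y sides, and the spare model and tin are on +x. Next I'll fit the poses.

```bash
cat > h.py <<'E'
import numpy as np
from scipy.optimize import least_squares
def proj(f,X):
    c=f["R"]@np.asarray(X,float)+f["t"]; return np.array([f["fx"]*c[0]/c[2]+f["cx"],f["fy"]*c[1]/c[2]+f["cy"]])
def fx2w(p,q):
    c,s=np.cos(p[2]),np.sin(p[2]); return np.array([p[0]+c*q[0]-s*q[1],p[1]+s*q[0]+c*q[1],q[2]])
def bp(f,u,v,z):
    d=f["R"].T@np.array([(u-f["cx"])/f["fx"],(v-f["cy"])/f["fy"],1]); o=-f["R"].T@f["t"]; return o+d*(z-o[2])/d[2]
E
python3 - <<'E'
from h import *
from plant import r,viewer
F={c:viewer.grab_frame(c) for c in ["scene","side","wrist"]}
S=lambda u,v:("scene",160+u/3,140+v/3); D=lambda u,v:("side",150+u/2.7,120+v/2.7); W=lambda u,v:("wrist",u,v)
obs=[(S(63,110),(-90,-170,14)),(S(502,73),(-90,170,14)),(S(551,245),(90,170,14)),(S(50,295),(90,-170,14)),
(D(64,190),(-90,170,14)),(D(297,177),(90,170,14)),(D(357,570),(90,-170,14)),(D(38,592),(-90,-170,14)),(W(62,255),(-90,-170,14)),(W(227,284),(90,-170,14)),
(S(471,50),'g'),(D(172,119),'g'),(S(176,145),'t'),(D(299,325),'t'),(W(201,227),'t'),(D(111,421),'r'),(W(88,196),'r'),(S(167,97),'r')]
def pt(p,q):
    if q=='g': q=(0,p[3],110)
    if q=='t': q=(66*np.cos(p[4]),-85+66*np.sin(p[4]),110)
    if q=='r': q=(-42*np.cos(p[4]),-85-42*np.sin(p[4]),55)
    return fx2w(p,q)
fun=lambda p:np.concatenate([proj(F[o[0]],pt(p,q))-o[1:] for o,q in obs])
s=least_squares(fun,[450,150,-.15,120,0],loss="soft_l1");p=s.x
print(p,np.degrees(p[[2,4]]));print(np.round(fun(p).reshape(-1,2),1).tolist())
for n,q in dict(gp='g',tp='t',home=(0,82,94),axis=(0,-85,94),tend=(0,-151,94)).items(): print(n,np.round(pt(p,q),1))
print("tin",bp(F["wrist"],304,253,36),"spare",bp(F["wrist"],349,78,41),"bottle",bp(F["scene"],160+667/3,140+225/3,0))
E
```

```text
[515.64330637  72.58237486 119.18095403 119.79752684 -25.02109522] [ 6828.5656645  -1433.60315478]
[[0.0, -1.3], [1.1, -2.6], [3.3, -3.4], [0.4, -2.2], [-0.2, -1.6], [0.6, -3.2], [2.3, -4.3], [-0.2, 0.5], [-3.6, -1.5], [0.4, 0.4], [-0.3, -1.1], [0.6, -0.4], [-0.6, -0.9], [0.9, 0.3], [-2.3, 0.4], [3.0, 0.0], [2.3, 2.4], [-1.1, 0.0]]
gp [539.4 190.  110. ]
tp [564.5 -16.5 110. ]
home [531.9 153.   94. ]
axis [498.8 -10.7  94. ]
tend [485.7 -75.4  94. ]
tin [650.23642073 -66.86866801  36.        ] spare [685.14842238  95.29911614  41.        ] bottle [642.51258914 301.75585815   0.        ]
```

Call:
{"name": "jog_arm", "arguments": {"plan": [[[0.16,-0.06,0.05],[0,0,0.0635]],[[0.32,-0.12,0.1],[0,0,0.0635]],[[0.48,-0.18,0.16],[0,0,0.0635]],[[0.64,-0.24,0.2],[0,0,0.0635]],[[0.8,-0.29,0.23],[0,0,0.0635]]], "claw": 0}}

```text
t: 1.77
position: [555.0, 189.1, 175.4]
eef_rot: [-3.141, 0.001, 1.37]
force: [1.1, -0.3, -0.0]
finger_gap: 25.8
```

Call:
{"name": "jog_arm", "arguments": {"plan": [[[0.085,-0.042,0],[0,0,0]],[[0.085,-0.042,0],[0,0,0]],[[0.085,-0.042,0.1],[0,0,0]],[[0.085,-0.042,0.2],[0,0,0]],[[0.085,-0.042,0.28],[0,0,0]]]}}

```text
t: 2.18
position: [550.4, 210.6, 105.4]
eef_rot: [3.141, -0.0, 1.372]
force: [-0.4, 0.1, 0.1]
finger_gap: -0.2
```

```bash
python3 - <<'E'
from plant import r,viewer
import cv2,numpy as np
s=viewer.grab_frame("scene")["image"][:,:,::-1];d=viewer.grab_frame("side")["image"][:,:,::-1]
cv2.imwrite("pics/m1.png",np.hstack([cv2.resize(s[100:260,170:370],(400,320)),cv2.resize(d[110:340,140:340],(400,460))[:320]]))
print(r.sense()["position"],r.sense()["force"],r.sense()["finger_gap"],r.sense()["eef_rot"])
E
```

```text
[548.37803494 209.61437425 103.45216938] [-0.34874071  0.04049626  0.15092209] 0.14018538792235669 [-3.13671993e+00  3.12387715e-03  1.37114416e+00]
```

View pics/m1.png

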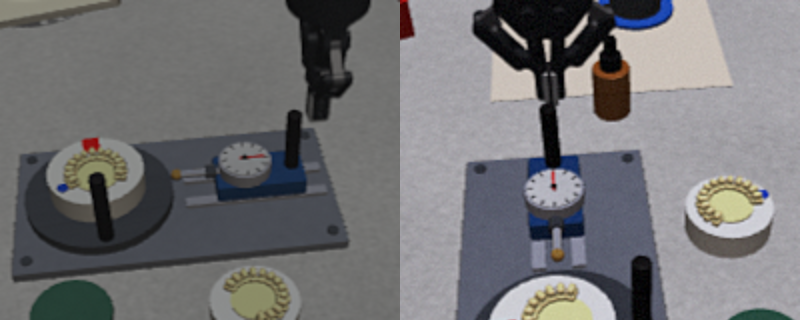

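The side view shows the closed fingertips just behind the gauge post, in line with it and touching nothing. Now I'll lower, then push.

Call:
{"name": "jog_arm", "arguments": {"plan": [[[0.02,-0.02,0],[0,0,0]],[[0.02,-0.02,0.05],[0,0,0]],[[0.02,-0.02,0.11],[0,0,0]],[[0.02,-0.02,0.11],[0,0,0]],[[0.02,-0.02,0.11],[0,0,0]]]}}

```text
t: 2.7
position: [546.5, 216.8, 79.0]
eef_rot: [-3.142, 0.0, 1.371]
force: [-1.3, 0.2, 0.7]
finger_gap: 0.4
```

Call:
{"name": "jog_arm", "arguments": {"plan": [[[-0.03,-0.004,0.01],[0,0,0]],[[-0.06,-0.006,0.01],[0,0,0]],[[-0.1,-0.006,0.01],[0,0,0]],[[-0.13,-0.006,0.01],[0,0,0]],[[-0.15,-0.006,0.01],[0,0,0]]]}}

```text
t: 3.12
position: [538.4, 179.8, 77.2]
eef_rot: [3.139, -0.001, 1.371]
force: [2.7, 4.2, 0.9]
finger_gap: 0.4
```

```bash
cat > look.py <<'E'
import sys
from plant import r,viewer
import cv2,numpy as np
s=viewer.grab_frame("scene")["image"][:,:,::-1];d=viewer.grab_frame("side")["image"][:,:,::-1]
cv2.imwrite(f"pics/{sys.argv[1]}.png",np.hstack([cv2.resize(s[100:260,170:370],(400,320)),cv2.resize(d[130:340,140:340],(400,420))[:320]]))
S=r.sense()
print(S["t"],S["position"],S["force"],S["finger_gap"],S["eef_rot"])
E
python3 look.py m2
```

```text
3.2167 [537.3820554  179.28488549  76.7649416 ] [-0.32827057 -0.03705692 -0.09259948] 0.21084969086511643 [-3.14155796e+00  3.05826665e-04  1.37030751e+00]
```

View pics/m2.png

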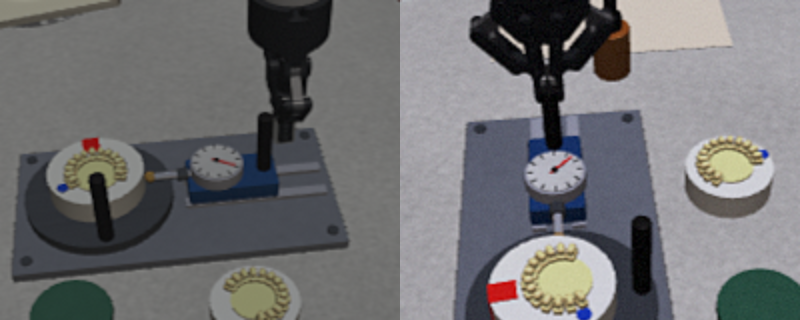

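The carriage has moved and the plunger touches the model: the needle is about 45° clockwise. About 8 mm of travel remains.

Call:
{"name": "jog_arm", "arguments": {"plan": [[[-0.01,0,0.005],[0,0,0]],[[-0.02,0,0.005],[0,0,0]],[[-0.028,0,0.005],[0,0,0]],[[-0.034,0,0.005],[0,0,0]],[[-0.036,0,0.005],[0,0,0]]]}}

```text
t: 3.63
position: [536.2, 172.3, 75.4]
eef_rot: [3.141, -0.002, 1.371]
force: [1.2, 10.2, 3.2]
finger_gap: -0.2
```

Call:
{"name": "jog_arm", "arguments": {"plan": [[[-0.004,0,0],[0,0,0]],[[-0.008,0,0],[0,0,0]],[[-0.01,0,0],[0,0,0]],[[-0.01,0,0],[0,0,0]],[[-0.01,0,0],[0,0,0]]]}}

```text
t: 4.05
position: [536.2, 172.2, 75.4]
eef_rot: [3.14, -0.005, 1.371]
force: [1.6, 21.4, -1.4]
finger_gap: 0.1
```

```bash
python3 look.py m3
```

```text
4.15 [536.24377878 172.15440928  75.43894081] [ 1.44836101 21.12546264  0.27725117] 0.07027113743070312 [ 3.13979284 -0.00464712  1.37069292]
```

View pics/m3.png

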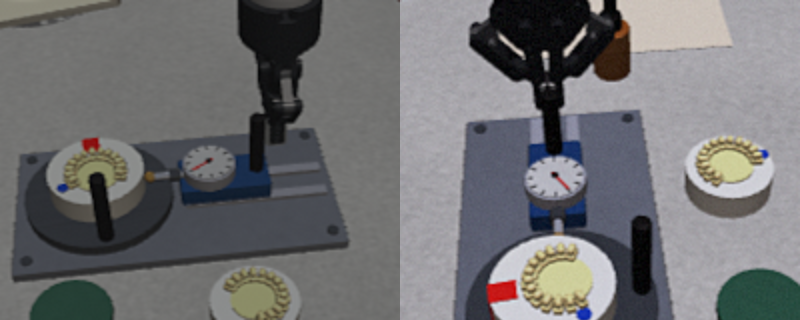

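The force rises with no more motion, so the carriage is on its stop, and the needle reads about 150° (10 mm). Now I'll back off and rise.

Call:
{"name": "jog_arm", "arguments": {"plan": [[[0.06,0,0],[0,0,0]],[[0.06,0,-0.1],[0,0,-0.03]],[[0.06,0,-0.24],[0,0,-0.07]],[[0.06,0.0,-0.32],[0,0,-0.1]],[[0.06,0,-0.32],[0,0,-0.14]]]}}

```text
t: 4.57
position: [540.0, 184.2, 158.8]
eef_rot: [3.137, 0.001, 1.816]
force: [1.2, 0.2, 0.3]
finger_gap: -0.1
```

Call:
{"name": "jog_arm", "arguments": {"plan": [[[-0.16,-0.02,0],[0,0,-0.039]],[[-0.32,-0.04,0],[0,0,-0.078]],[[-0.48,-0.06,0],[0,0,-0.117]],[[-0.64,-0.08,0],[0,0,-0.156]],[[-0.8,-0.1,0],[0,0,-0.195]]], "claw": 36}}

```text
t: 4.98
position: [559.1, -8.2, 154.4]
eef_rot: [-3.139, -0.002, 2.393]
force: [0.4, -0.1, 1.7]
finger_gap: 36.0
```

```bash
python3 look.py m4
```

```text
5.0833 [559.85429719 -11.16750566 154.4684601 ] [-0.63656767  0.38195182  1.46693092] 36.04723309754191 [-3.13889369e+00 -3.31335262e-04  2.38687834e+00]
```

Call:
{"name": "jog_arm", "arguments": {"plan": [[[-0.028,-0.003,0],[0,0,-0.04]],[[-0.028,-0.003,0],[0,0,-0.08]],[[-0.028,-0.003,0],[0,0,-0.12]],[[-0.028,-0.003,0],[0,0,-0.16]],[[-0.028,-0.003,0],[0,0,-0.2]]]}}

```text
t: 5.5
position: [563.8, -11.4, 154.3]
eef_rot: [-3.141, -0.003, 3.017]
force: [-0.3, -0.2, -0.3]
finger_gap: 36.1
```

```bash
python3 look.py m5; python3 - <<'E'
from plant import viewer
import cv2
cv2.imwrite("pics/w5.png",viewer.grab_frame("wrist")["image"][:,:,::-1])
E
```

```text
5.6 [563.96317515 -11.33685231 154.37538856] [ 0.34782495 -0.46856672 -0.28858259] 35.89250848950617 [-3.14087480e+00 -2.42349407e-03  3.01211451e+00]
```

View pics/m5.png

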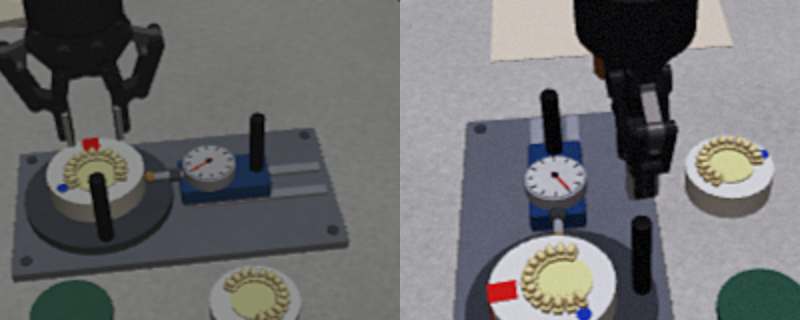

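View pics/w5.png

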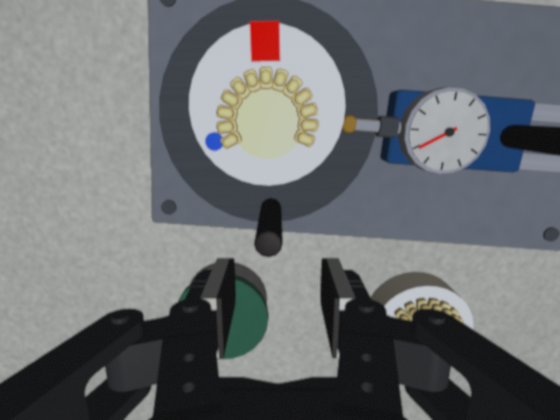

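The wrist view shows the post top at (268,243), the stripe at (265,41), and the jaws at columns 230 and 328, ahead of the post. I'll refine the post position from this.

```bash
python3 - <<'E'
from h import *
from plant import viewer
f=viewer.grab_frame("wrist")
for u,v,z in [(268,243,110),(265,41,55),(350,124,50)]: print(np.round(bp(f,u,v,z),1))
# fixture holes / corner z14 lower-left
print(bp(f,152,222,14))
E
```

```text
[563.1 -16.4 110. ]
[454.   -4.3  55. ]
[510.   43.7  50. ]
[ 567.46167753 -114.05060474   14.        ]
```

Call:
{"name": "jog_arm", "arguments": {"plan": [[[-0.003,-0.02,0],[0,0,-0.012]],[[-0.003,-0.02,0.06],[0,0,-0.012]],[[-0.003,-0.02,0.15],[0,0,-0.012]],[[-0.003,-0.02,0.24],[0,0,-0.012]],[[-0.003,-0.02,0.318],[0,0,-0.012]]]}}

```text
t: 6.12
position: [564.5, -16.6, 74.4]
eef_rot: [-3.141, -0.001, 3.045]
force: [-0.1, 0.1, 1.5]
finger_gap: 36.0
```

Call:
{"name": "jog_arm", "arguments": {"plan": [[[0,0,0],[0,0,0]],[[0,0,0],[0,0,0]],[[0,0,0],[0,0,0]],[[0,0,0],[0,0,0]],[[0,0,0],[0,0,0]]], "claw": 22}}

```text
t: 6.53
position: [565.9, -16.8, 76.9]
eef_rot: [3.142, 0.002, 3.048]
force: [-0.1, 0.0, -0.4]
finger_gap: 22.3
```

```bash
python3 look.py m6
```

```text
6.6333 [565.63538257 -16.77990123  76.53802479] [-0.81032622 -0.07671779 -0.00605026] 21.65911830502717 [3.14154066e+00 1.64652159e-03 3.04844474e+00]
```

View pics/m6.png

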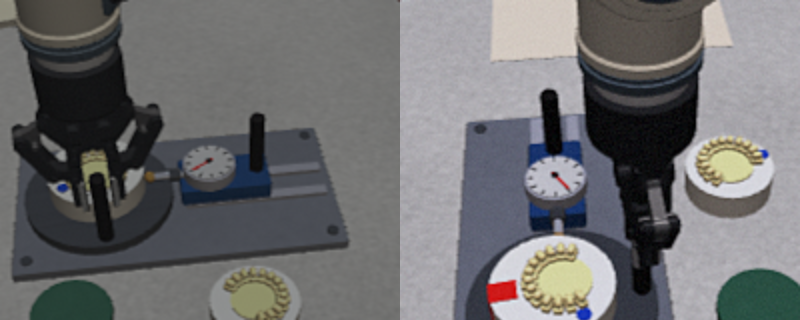

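The post is caged between the jaws with about 3 mm of slack on each side, and there is no force. Next is a 30° clockwise arc.

Call:
{"name": "jog_arm", "arguments": {"plan": [[[0.001,-0.028,0],[0,0,0.033]],[[0.006,-0.055,0],[0,0,0.067]],[[0.013,-0.082,0],[0,0,0.1]],[[0.023,-0.107,0],[0,0,0.133]],[[0.035,-0.132,0],[0,0,0.167]]]}}

```text
t: 7.05
position: [553.6, -48.8, 76.2]
eef_rot: [3.141, 0.001, 2.519]
force: [-0.1, 2.1, 0.6]
finger_gap: 22.0
```

```bash
python3 look.py m7
```

```text
7.15 [553.06728543 -49.34447008  76.01549642] [ 0.55755054  0.38937559 -0.60142816] 22.144037125294386 [3.14152237e+00 3.26361947e-04 2.52208370e+00]
```

View pics/m7.png

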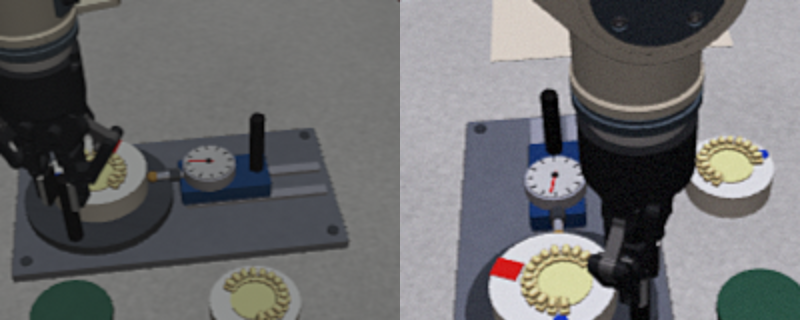

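The turntable follows and the needle is climbing, so I'll continue.

Call:
{"name": "jog_arm", "arguments": {"plan": [[[0.001,-0.028,0],[0,0,0.033]],[[0.006,-0.055,0],[0,0,0.067]],[[0.013,-0.082,0],[0,0,0.1]],[[0.023,-0.107,0],[0,0,0.133]],[[0.035,-0.132,0],[0,0,0.167]]]}}

```text
t: 7.57
position: [527.9, -70.5, 76.1]
eef_rot: [3.14, 0.001, 1.998]
force: [2.0, 2.0, -0.5]
finger_gap: 22.1
```

Call:
{"name": "jog_arm", "arguments": {"plan": [[[0.001,-0.028,0],[0,0,0.033]],[[0.006,-0.055,0],[0,0,0.067]],[[0.013,-0.082,0],[0,0,0.1]],[[0.023,-0.107,0],[0,0,0.133]],[[0.035,-0.132,0],[0,0,0.167]]]}}

```text
t: 7.98
position: [494.5, -76.5, 76.1]
eef_rot: [3.139, 0.0, 1.473]
force: [1.6, 0.9, -1.0]
finger_gap: 22.0
```

```bash
python3 look.py m8
```

```text
8.0833 [492.82606391 -76.18874121  75.78297162] [ 0.46314884  0.46889521 -0.84772656] 21.843198947648904 [-3.14123696e+00 -7.80633955e-06  1.47665806e+00]
```

View pics/m8.png

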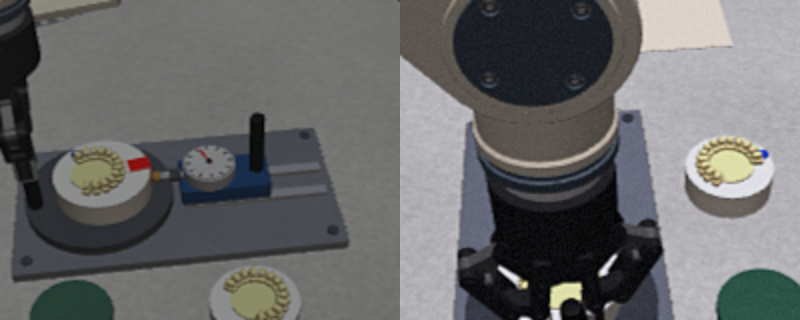

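Call:
{"name": "jog_arm", "arguments": {"plan": [[[0.001,-0.014,0],[0,0,0.018]],[[0.002,-0.028,0],[0,0,0.034]],[[0.003,-0.04,0],[0,0,0.05]],[[0.003,-0.04,0],[0,0,0.05]],[[0.003,-0.04,0],[0,0,0.05]]]}}

```text
t: 8.5
position: [483.9, -74.6, 75.7]
eef_rot: [3.141, 0.0, 1.323]
force: [-0.3, 0.5, 0.2]
finger_gap: 21.8
```

Call:
{"name": "jog_arm", "arguments": {"plan": [[[0,0,0],[0,0,0]],[[0,0,0],[0,0,0]],[[0,0,-0.06],[0,0,0]],[[0,0,-0.2],[0,0,0]],[[0,0,-0.36],[0,0,0]]], "claw": 36}}

```text
t: 8.92
position: [481.7, -74.4, 164.7]
eef_rot: [-3.136, 0.0, 1.32]
force: [0.8, -0.1, -0.3]
finger_gap: 36.0
```

Call:
{"name": "jog_arm", "arguments": {"plan": [[[-0.1,0,-0.1],[0,0,0]],[[-0.2,0,-0.2],[0,0,0]],[[-0.2,0,-0.3],[0,0,0]],[[-0.2,0,-0.4],[0,0,0]],[[-0.2,0,-0.45],[0,0,0]]]}}

```text
t: 9.33
position: [472.0, -123.9, 281.2]
eef_rot: [3.138, 0.0, 1.319]
force: [-0.3, -0.2, 0.4]
finger_gap: 36.4
```

```bash
python3 look.py m9; python3 - <<'E'
from plant import viewer
import cv2
cv2.imwrite("pics/w9.png",viewer.grab_frame("wrist")["image"][:,:,::-1])
E
```

```text
9.4333 [ 472.37873692 -123.67744859  280.490422  ] [ 0.84884565 -0.60749341  0.17659514] 36.02134190712829 [3.13645807e+00 1.67264009e-04 1.31890516e+00]
```

View pics/m9.png

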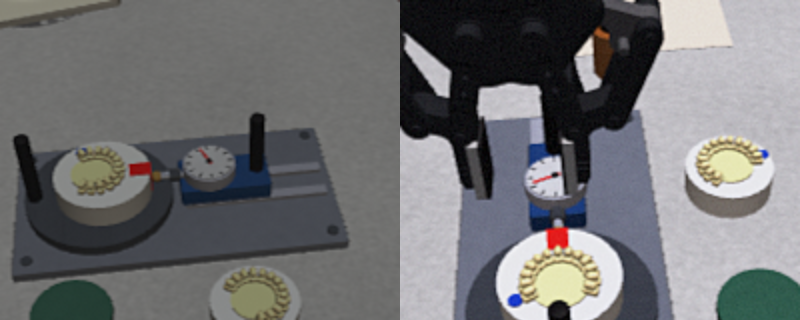

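View pics/w9.png

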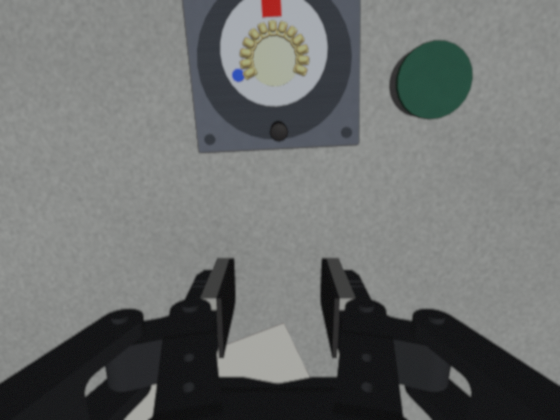

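The gripper is clear of everything. The stripe stands at the plunger (side view) and the needle is at about 255° (17 mm). A numeric check follows.

```bash
python3 - <<'E'
from h import *
from plant import viewer
f=viewer.grab_frame("wrist")
P=bp(f,279,130,110);Rr=bp(f,271.5,5,55)
h1=bp(f,210,140,14);h2=bp(f,346.5,132.5,14)
print(P,Rr,h1,h2)
p=np.array([515.64,72.58,np.radians(-11.43)])
c,s=np.cos(p[2]),np.sin(p[2])
for X in (P,Rr,h1,h2):
    d=X[:2]-p[:2]; print("fixture",c*d[0]+s*d[1],-s*d[0]+c*d[1])
d=P-Rr; print(np.degrees(np.arctan2(d[1],d[0])),np.degrees(np.arctan2(*(h2-h1)[1::-1]))-90)
f=viewer.grab_frame("side");Rr=bp(f,140+558/2,130+238/2,55); d=Rr[:2]-p[:2]; print("side stripe",c*d[0]+s*d[1],-s*d[0]+c*d[1])
E
```

```text
[485.20859592 -72.43979431 110.        ] [505.50027686  32.40943465  55.        ] [409.02654473 -68.68144489  14.        ] [555.11748536 -98.00270593  14.        ]
fixture -1.089217640371924 -148.17430513301917
fixture -1.978003237686628 -41.38327934567987
fixture -76.50518619043183 -159.5875344244105
fixture 72.49902410890022 -159.37635620013006
-100.95315761066824 -101.34879683902358
side stripe 328.64389600410846 -77.58230989869776
```

The wrist measurement puts the stripe-to-post line within about 0.5° of the fixture's plunger line, with the stripe about 2 mm off it. My side-view number used a wrong crop offset (the second panel starts at column 400), so I'm discarding it. Handing in.

```bash
python3 - <<'E'
from plant import ticket
print(ticket.hand_in())
E
```

```text
the job is handed in; nothing more can be done
None
```

I pushed the gauge carriage up to its stop, then turned the turntable about 96° clockwise by its post until the red stripe stood at the plunger. I let go, lifted the gripper clear and handed the job in at about 9.5 s. The hand-in gave no verdict.

- **Gauge:** pushing on at the stop raised the force from 10 to 21 N with no further movement. The plunger then read about 10 mm, with the stripe still away from it.
- **Stripe:** after release it measured about 2 mm off the plunger's line and within about 0.5° of square. The needle stood at about 255°, roughly 17 mm, which is the expected high-side reading.
- **Bystanders:** I did not touch the spare model, the wax tin or the dropper bottle. The last pictures show the first two in place; I did not check the bottle closely at the end, and I did not measure any of the three again.
- **Failed check:** a second stripe position from the side camera came out wrong because I used a bad crop offset. I discarded it and did not redo it, so the stripe position rests on the wrist camera and the look of the side picture.

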